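# Level the rocking recording platform

### The job

The small recording platform on the bench rocks because the screw foot at one corner, the one with the black bar handle, is wound too short. Turn that handle clockwise (seen from above) until the platform stands level on all four feet and no longer rocks, then let go. Leave the platform where it stands and do not disturb the glass beaker beside it.

Things in the scene. Friction and masses are not known exactly. Their poses are not given: they have to be found in the camera images.
- platform: Rocking platform, 1.7 kg, loose: aluminium plate 200 x 160 x 12 mm (its x, y, z), top 42 mm above the bench; fixed rubber feet with plain nuts at three corners, the screw foot at corner x=-82, y=-62 mm. On it a slab 10 mm high (x -57 to 13, y -50 to 10) and at x=60, y=35 a post to 129 mm above the bench. Origin: centre of underside, at bench height. Starts tipped 3 degrees to the screw foot.
- foot_grip (a point): Centre of the black bar handle on the screw foot: bar 44 mm long, 12 mm wide, 28 mm high, gripped on its long sides from above. On the screw's axis, 86 mm above the bench; it keeps that height while turned (the plate climbs the screw). Only a thin stem between bar and plate; within 80 mm of the axis nothing else rises over 57 mm. Bar direction: see foot.
- foot (a joint): Turn of the screw foot, rad, growing clockwise from above; 4 mm of height per rad (steep thread); stiff, 0.12 N m, stays where left. The bar's long direction is the platform's yaw + 1.4 - this value (counter-clockwise from above). Starts at 0 to 0.4. At 1.4 the platform is level on all four feet and the bar parallel to its 200 mm edges. Turned too far, it rocks again.
- beaker: Glass beaker, 60 mm across, 75 mm high, standing on the bench on the platform's -y side, its centre 110 to 165 mm from the screw foot. Origin: centre of its underside; z up. To be left alone.

How it is judged:
At the end, for the whole second after the job is handed in: The platform is at rest, level within 0.9 degrees, its screw foot turned to between 1.0 and 1.8 rad, and within 30 mm of where it stood; the beaker is upright and within 20 mm of where it stood (angle between platform's own z axis and vertical below 0.016 rad and value of joint foot between 1 and 1.8 rad and distance of platform from where it was at the start of the episode below 0.03 m and linear speed of platform below 0.01 m/s and distance of beaker from where it was at the start of the episode below 0.02 m and angle between beaker's own z axis and vertical below 0.15 rad); the robot touches nothing.
It also fails if it takes over 35 s, if anything falls off the work surface, if the arm or the gripper's body presses on something with over 40 N, if the wrist force passes 120 N, or if a joint passes its speed limit or range.

### The arm

A 6-joint arm with a two-finger parallel gripper is mounted at the origin on the work surface. World frame = base frame: x ahead of the robot, y to its left, z up, the work surface at z = 0. Lengths are in m, angles in rad, forces in N, time in s.
With the tool pointing down it reaches from about 0.275 to 1 m from the base axis. Payload 8.4 kg.
Tool frame: the origin (TCP) lies on the centre line of the jaws, within the pads' length; the fingertips stand 17 mm ahead of it and the grasp point (between the pads) lies 2 mm behind it (bot.tcp_to_tips is the y of the fingertips in the tool frame, in m); y points along the fingers, z is the direction in which the jaws open and shut, and the axes are right-handed (so a half turn about y gives the same grasp; the last joint's range is limited). The gripper opens to 85 mm and grips with 20 to 120 N. Pads are 22 mm wide; open, the fingers measure 114 mm over their backs; the gripper's body (76 mm by 85 mm) begins 54 mm behind the grasp point. The pads swing forward as they close: fully open they stand 13 mm farther back than shut.
Start: joints at [-1.286, 0.353, 1.633, -0, 1.155, -0.002], TCP at [0.177, -0.599, 0.248] pointing down, gripper open.
Joint ranges: [-2.63, 2.63], [-0.92, 2.1], [0.06, 2.66], [-1.3, 4.44], [0, 2.69], [-3.02, 3.02]. Speed limits (rad/s): [2.22, 2.22, 2.79, 3.14, 3.14, 3.14].

### API

Orientations are given as a unit quaternion [x, y, z, w].
In Python, from workcell import bot, hand, kinematics, get_obs, vision, hand_in gives the robot as it stands. The module is installed in compiled form; this text tells all that it offers. Calls block until the motion is done:
- bot.reach(position, orientation): joint-space move of the TCP to a pose.
- bot.servo_line(position, ori=None, velocity=0.15): straight line of the TCP; ori=None keeps the orientation; velocity is the mean speed in m/s.
- bot.goto_joints(angles): joint-space move.
- hand.move_gripper(opening, strength=None): finger opening in m; strength is the grip in N (None keeps the last); returns when the fingers have stopped.
- bot.dwell(seconds).
- kinematics.solve_ik(position, orientation): joint angles nearest the present ones, or None.
- get_obs(): the state.
- vision.read_camera(name): name is "side" or "top"; returns a dict with "frame" (420x560x3 uint8, red, green, blue), "intrinsics" (3x3 intrinsics, pixels), "view" (4x4, takes a point from world to camera coordinates). Camera axes: x right, y down, z forward; pixel columns grow to the right and rows downward; lengths in m; the calibration is good to about 2 mm. A picture is of the moment at which its call begins. There is no depth.
A pose or a line that the arm cannot do raises bot.IKError and nothing moves.
- hand_in(): hands the job in, once; it reports no verdict.
The state is a dict: "time_s": time; "joint_pos": joint angles; "joint_vel": joint speeds; "joint_efforts": joint torques, N m; "position": TCP position; "orientation": TCP orientation; "wrist_force": force on the tool from outside, world axes, zero at the start; "ft_torque": the same for the moment, N m; "gripper_width": finger opening in m.
Only numpy, scipy, OpenCV 4.12 (cv2) and the standard library are available. Lean on these libraries where they do the work, as an engineer would, in place of code of your own. Each camera call takes 0.05 s, during which the arm holds its last target. There are 200 camera calls.

## Working session

There is one attempt and no reset: what is moved stays moved. The work goes in short steps, each a Python script; the robot and the scene stay as the last script left them, time stands still between calls to the robot, and variables do not carry over. Pictures are saved under pics/ and viewed, on a budget of 10 in all, crops included, one or two more only if the job needs it, and the job is handed in when it is done.

```bash
mkdir -p pics; python3 - <<'E'
from workcell import bot,vision,get_obs
import cv2,numpy as np
for n in("top","side"):
    c=vision.read_camera(n); cv2.imwrite(f"pics/{n}0.png",c["frame"][:,:,::-1]); np.savez(f"pics/{n}0.npz",**c)
    v=np.array(c["view"]); print(n,np.round(c["intrinsics"],1).tolist(),np.round(-v[:3,:3].T@v[:3,3],3),np.round(v[:3,:3],2).tolist())
o=get_obs();print(o["time_s"],o["orientation"],o["wrist_force"],bot.tcp_to_tips)
E
```

```text
top [[499.4, 0.0, 287.7], [0.0, 499.4, 212.6], [0.0, 0.0, 1.0]] [ 0.392 -0.094  0.978] [[0.02, -1.0, 0.02], [-0.98, -0.02, -0.17], [0.17, -0.01, -0.99]]
side [[514.0, 0.0, 273.0], [0.0, 514.0, 205.6], [0.0, 0.0, 1.0]] [0.112 0.671 0.808] [[-0.87, -0.48, -0.02], [-0.29, 0.55, -0.78], [0.39, -0.68, -0.62]]
0.1 [-0.10110753  0.70028737 -0.69941041  0.10099474] [-0.42426023 -0.62313535 -0.78143022] 0.017
```

View pics/top0.png

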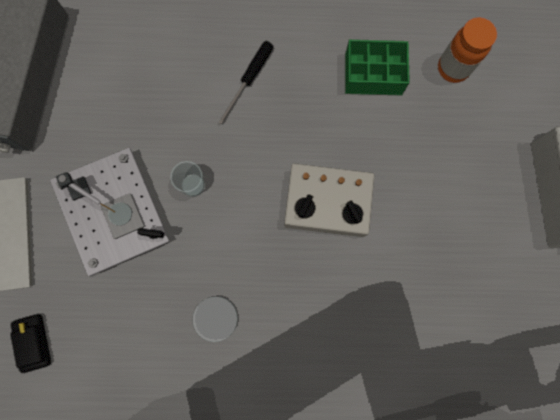

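View pics/side0.png

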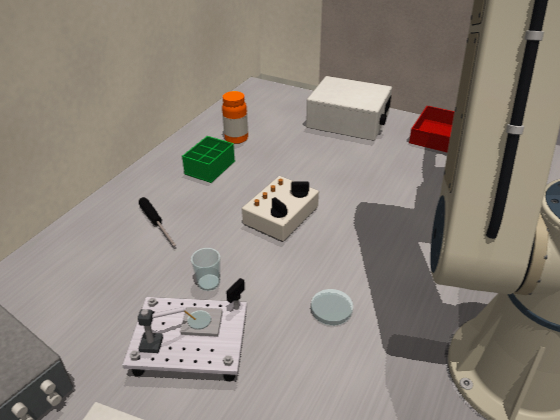

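```bash
cat > h.py <<'E'
import cv2,numpy as np
def ray(c,uv):
    v=np.array(c["view"]);R=v[:3,:3];K=np.array(c["intrinsics"])
    return -R.T@v[:3,3], R.T@np.linalg.inv(K)@np.array([*uv,1.])
def onz(c,uv,z):
    o,d=ray(c,uv);return o+d*(z-o[2])/d[2]
def tri(a,ua,b,ub):
    o,d=ray(a,ua);p,e=ray(b,ub)
    s=np.linalg.lstsq(np.c_[d,-e],p-o,rcond=None)[0]
    A,B=o+d*s[0],p+e*s[1];return (A+B)/2,np.linalg.norm(A-B)
def big(m):
    cs=cv2.findContours(m.astype(np.uint8),cv2.RETR_EXTERNAL,cv2.CHAIN_APPROX_NONE)[0]
    return max(cs,key=cv2.contourArea)
def bar(c,box,th=45):
    x0,y0,x1,y1=box;m=c["frame"].max(2)<th;k=np.zeros_like(m);k[y0:y1,x0:x1]=m[y0:y1,x0:x1]
    return big(k)
E
python3 - <<'E'
from h import *
T=dict(np.load("pics/top0.npz"));S=dict(np.load("pics/side0.npz"))
bt=bar(T,(132,220,170,248));bs=bar(S,(222,272,250,304))
for n,b in(("top",bt),("side",bs)):print(n,cv2.boundingRect(b),cv2.contourArea(b),[np.round(x,1) for x in cv2.minAreaRect(b)])
print("bar tri",tri(T,cv2.minAreaRect(bt)[0],S,cv2.minAreaRect(bs)[0]))
# plate: bright mask
f=T["frame"];m=f.min(2)>135;m[:, 180:]=0;m[:140]=0;m[290:]=0;m[:,:45]=0
q=cv2.convexHull(big(m));r=cv2.minAreaRect(q);print("plate",r)
for p in cv2.boxPoints(r):print(p,onz(T,p,.042).round(4))
print("ctr",onz(T,r[0],.042))
a=f.copy()[130:300,40:220,::-1].copy();cv2.drawContours(a,[q-[40,130]],-1,(0,0,255),1);cv2.drawContours(a,[bt-[40,130]],-1,(0,255,0),1)
b=S["frame"][240:390,120:260,::-1].copy();cv2.drawContours(b,[bs-[120,240]],-1,(0,255,0),1)
cv2.imwrite("pics/d1.png",np.hstack([cv2.resize(a,(423,400)),cv2.resize(b,(373,400))]))
E
```

```text
top (138, 228, 26, 10) 138.5 [array([150.3, 233.1]), array([25.6,  7.8]), np.float64(8.1)]
side (227, 279, 17, 24) 228.5 [array([236.5, 291. ]), array([13.4, 24.7]), np.float64(45.0)]
bar tri (array([0.50304737, 0.13791134, 0.08570853]), np.float64(0.0017941549323220412))
plate ((108.637939453125, 213.65518188476562), (95.72239685058594, 86.53094482421875), 66.80140686035156)
[ 50.017242 186.70691 ] [0.5939 0.3456 0.042 ]
[129.55173 152.6207 ] [0.6649 0.2002 0.042 ]
[167.25864 240.60345] [0.496  0.1171 0.042 ]
[ 87.72415 274.68967] [0.4294 0.2596 0.042 ]
ctr [0.54458045 0.23053218 0.042     ]
```

View pics/d1.png

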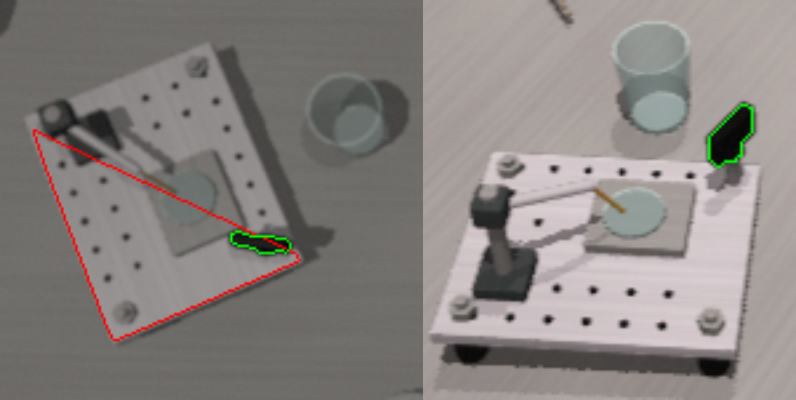

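Contours sit on the handle in both views (top (150,233), side (236,291)); it triangulates to z = 85.7 mm, as it must. The plate mask is cut off at the post arm, so I take yaw from the two diagonal nuts and the clean edge.

```bash
python3 - <<'E'
from h import *
from workcell import bot,kinematics,get_obs
from scipy.spatial.transform import Rotation as R
T=dict(np.load("pics/top0.npz"))
A=onz(T,(93.2,262.8),.046);B=onz(T,(123.4,158.5),.046)
d=B-A;print("nut dist",np.linalg.norm(d[:2]),"want .2056; yaw",np.arctan2(d[1],d[0])-np.arctan2(-.124,.164))
print("edge yaw",np.arctan2(.1425,-.0666)-np.pi/2, "screw from nuts centre (A+B)/2:",((A+B)/2)[:2])
c=((A+B)/2)[:2]
for y in(.40,.44):print(y,"screw pred",c+R.from_euler('z',y).as_matrix()[:2,:2]@[-.082,-.062])
def end(a,b):
    p,q=onz(T,a,.1),onz(T,b,.1);v=(p-q)[:2];return np.arctan2(v[1],v[0])
b=bar(T,(132,220,170,248))[:,0].astype(float)
for s in (1,-1):  # upper / lower long edges
    xs=np.arange(142,160);e=[(s*(s*b[b[:,0]==x,1]).min()) for x in xs]
    k,m=np.polyfit(xs,e,1);print("bar dir",end((142,k*142+m),(160,k*160+m)))
o=get_obs();M=R.from_quat(o["orientation"]).as_matrix();print(M.round(2).tolist())
# tool z at angle a in the plane, y down
for a in np.arange(-3,3.2,.4):
    z=np.array([np.cos(a),np.sin(a),0]);y=np.array([0,0,-1.]);q=R.from_matrix(np.c_[np.cross(y,z),y,z]).as_quat()
    j=kinematics.solve_ik([.503,.138,.15],q);print(round(a,2),None if j is None else np.round(j,2))
E
```

```text
nut dist 0.2045346778919242 want .2056; yaw 0.4494587756713387
edge yaw 0.4372032629875062 screw from nuts centre (A+B)/2: [0.55150702 0.22987211]
0.4 screw pred [0.50012396 0.14083403]
0.44 screw pred [0.50372563 0.13885047]
bar dir 1.4717090740242305
bar dir 1.4213351423448086
[[-0.96, -0.0, 0.28], [-0.28, 0.0, -0.96], [-0.0, -1.0, -0.0]]
-3.0 None
-2.6 [ 0.26  0.32  1.94 -0.    0.88  2.86]
-2.2 [ 0.26  0.32  1.94 -0.    0.88  2.46]
-1.8 [ 0.26  0.32  1.94 -0.    0.88  2.06]
-1.4 [ 0.26  0.32  1.94 -0.    0.88  1.66]
-1.0 [ 0.26  0.32  1.94 -0.    0.88  1.26]
-0.6 [ 0.26  0.32  1.94 -0.    0.88  0.86]
-0.2 [ 0.26  0.32  1.94 -0.    0.88  0.46]
0.2 [ 0.26  0.32  1.94 -0.    0.88  0.06]
0.6 [ 0.26  0.32  1.94 -0.    0.88 -0.34]
1.0 [ 0.26  0.32  1.94 -0.    0.88 -0.74]
1.4 [ 0.26  0.32  1.94 -0.    0.88 -1.14]
1.8 [ 0.26  0.32  1.94 -0.    0.88 -1.54]
2.2 [ 0.26  0.32  1.94 -0.    0.88 -1.94]
2.6 [ 0.26  0.32  1.94 -0.    0.88 -2.34]
3.0 [ 0.26  0.32  1.94 -0.    0.88 -2.74]
```

Everything agrees: nut spacing is 204.5 mm, yaw is 0.44, and the screw predicted at (0.504, 0.139) matches the handle. The bar direction is 1.45, so foot is about 0.4. Approaching and gripping now.

```bash
cat >> h.py <<'E'
from scipy.spatial.transform import Rotation as Rot
def quat(a):
    z=np.array([np.cos(a),np.sin(a),0]);y=np.array([0,0,-1.]);return Rot.from_matrix(np.c_[np.cross(y,z),y,z]).as_quat()
def stat(get_obs,s=""):
    o=get_obs();print(s,round(o["time_s"],2),"p",np.round(o["position"],4),"F",np.round(o["wrist_force"],1),"M",np.round(o["ft_torque"],2),"w",round(o["gripper_width"],4),"j6",round(o["joint_pos"][5],3))
E
python3 - <<'E'
from h import *
from workcell import *
q=quat(1.45-np.pi/2)
bot.reach([.503,.138,.22],q);hand.move_gripper(.045,40)
stat(get_obs,"hover")
bot.servo_line([.503,.138,.086],velocity=.08);stat(get_obs,"down")
c=vision.read_camera("side");cv2.imwrite("pics/s1.png",cv2.resize(c["frame"][200:400,110:350,::-1],(720,600)))
E
```

```text
hover 3.42 p [0.503  0.1379 0.22  ] F [-0.1 -0.8 -0.3] M [-0.01 -0.04 -0.05] w 0.045 j6 0.386
down 5.24 p [0.5033 0.1381 0.0864] F [-0.   0.3 -0.1] M [-0.    0.01  0.  ] w 0.0449 j6 0.386
```

View pics/s1.png

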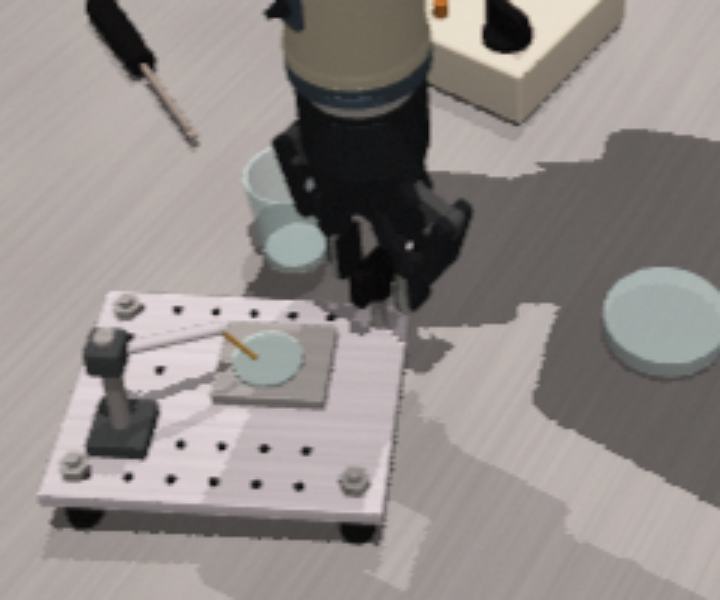

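The bar (around (375,280) in the crop) lies between the two fingers, with no contact force and the beaker clear. Next: close and turn.

```bash
python3 - <<'E'
from h import *
from workcell import *
hand.move_gripper(0.0,40);stat(get_obs,"closed")
o=get_obs()
if .009<o["gripper_width"]<.016:
    j=np.array(o["joint_pos"]);j0=j[5]; a0=1.45-np.pi/2;a1=.443-np.pi/2
    for t in np.linspace(0,a0-a1,8)[1:]:
        j[5]=j0+t;bot.goto_joints(j);stat(get_obs,"turn %.2f"%t)
    c=vision.read_camera("side");cv2.imwrite("pics/s2.png",cv2.resize(c["frame"][200:400,110:350,::-1],(720,600)))
E
```

```text
closed 5.69 p [0.5035 0.1381 0.0864] F [ 0.8 -0.3  4. ] M [-0.11 -0.21  0.02] w 0.0144 j6 0.386
turn 0.14 5.96 p [0.5035 0.1383 0.0864] F [-0.5  2.   1.8] M [0.4  0.06 0.03] w 0.0143 j6 0.526
turn 0.29 6.22 p [0.5035 0.1385 0.0864] F [-1.3  5.2  0.7] M [0.97 0.1  0.05] w 0.0141 j6 0.667
turn 0.43 6.49 p [0.5036 0.1385 0.0864] F [-0.4  5.6  0.6] M [0.98 0.07 0.06] w 0.0139 j6 0.812
turn 0.58 6.76 p [0.5037 0.1386 0.0863] F [ 0.5  5.1 -0.5] M [ 1.06 -0.04  0.11] w 0.014 j6 0.956
turn 0.72 7.03 p [0.5038 0.1386 0.0863] F [ 0.8  6.  -1.3] M [ 1.08 -0.15  0.06] w 0.014 j6 1.1
turn 0.86 7.29 p [0.5039 0.1386 0.0863] F [ 1.4  6.2 -2.2] M [ 1.09 -0.15  0.08] w 0.0142 j6 1.244
turn 1.01 7.56 p [0.5039 0.1386 0.0863] F [ 1.2  5.2 -2.1] M [ 0.99 -0.22  0.07] w 0.0141 j6 1.387
```

View pics/s2.png

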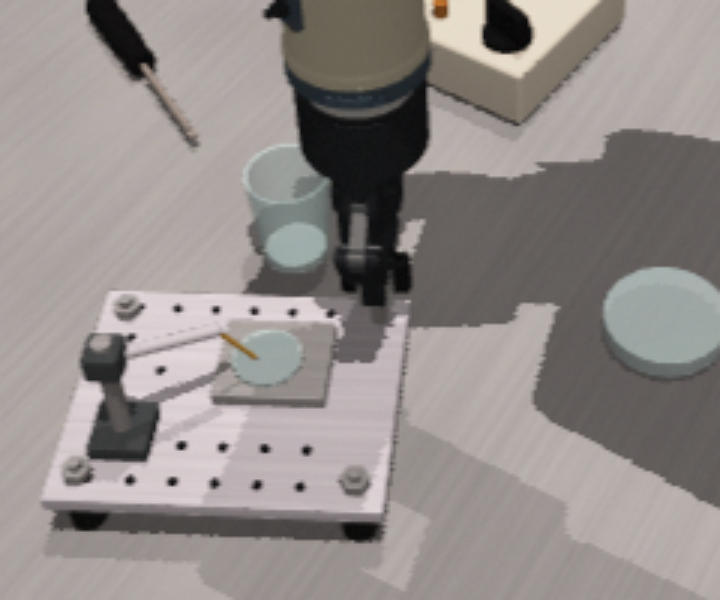

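The handle turned 1.0 rad in the grip and the plate's tilted corner has come up; beaker unmoved. Releasing, lifting straight up and checking.

```bash
python3 - <<'E'
from h import *
from workcell import *
hand.move_gripper(.035);stat(get_obs,"open")
p=np.array(get_obs()["position"]);bot.servo_line([p[0],p[1],.24],velocity=.12);stat(get_obs,"up")
bot.reach([.30,-.35,.30],quat(-1.128));bot.dwell(.5);stat(get_obs,"away")
T=vision.read_camera("top");S=vision.read_camera("side")
np.savez("pics/top1.npz",**T);np.savez("pics/side1.npz",**S)
cv2.imwrite("pics/d2.png",np.hstack([cv2.resize(T["frame"][130:300,40:220,::-1],(423,400)),cv2.resize(S["frame"][240:390,120:260,::-1],(373,400))]))
bt=bar(T,(132,215,172,255));bs=bar(S,(222,265,260,304))
for b in(bt,bs):print(cv2.boundingRect(b),cv2.contourArea(b),cv2.minAreaRect(b))
print(tri(T,cv2.minAreaRect(bt)[0],S,cv2.minAreaRect(bs)[0]))
E
```

```text
open 7.94 p [0.5033 0.1378 0.0863] F [-0.5  0.2  0.8] M [-0.    0.03  0.02] w 0.0352 j6 1.391
up 9.38 p [0.5029 0.1377 0.2393] F [ 0.7 -0.2 -1.2] M [-0.04 -0.01 -0.04] w 0.0348 j6 1.392
away 11.8 p [ 0.3001 -0.3499  0.3   ] F [ 0.6 -0.6  0.7] M [ 0.01 -0.01 -0.04] w 0.035 j6 0.263
(142, 221, 16, 23) 154.5 ((151.0, 231.50003051757812), (25.043960571289062, 9.391485214233398), 63.43495178222656)
(223, 284, 24, 17) 266.0 ((234.6712188720703, 292.23931884765625), (15.781707763671875, 22.64331817626953), 86.42366790771484)
(array([0.50690062, 0.13835946, 0.08063667]), np.float64(0.0012573771600156989))
```

View pics/d2.png

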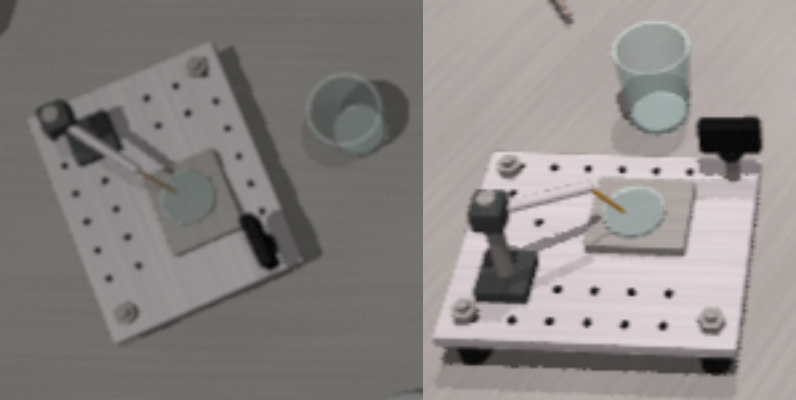

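Bar at crop (258,242) in the top view is parallel to the 200 mm edge, and level with it in the side view. Nuts ((197,67), (125,313)) and beaker ((344,112)) are where they were. I'll do one numeric check of the bar angle, handing in only if it passes.

```bash
python3 - <<'E'
from h import *
from workcell import *
T=dict(np.load("pics/top1.npz"));T0=dict(np.load("pics/top0.npz"))
b=bar(T,(132,215,172,255))[:,0].astype(float);A=[]
for s in(1,-1):
    ys=np.arange(226,239);e=[s*(s*b[b[:,1]==y,0]).min() for y in ys];k,m=np.polyfit(ys,e,1)
    v=(onz(T,(k*226+m,226),.09)-onz(T,(k*238+m,238),.09))[:2];A.append(np.arctan2(v[1],v[0]))
g=[cv2.cvtColor(x["frame"],cv2.COLOR_RGB2GRAY).astype(np.float32) for x in(T0,T)]
for n,(x0,y0,x1,y1) in dict(beaker=(168,155,210,200),nutA=(84,254,102,272),nutB=(114,150,133,168)).items():
    print(n,"shift px",cv2.phaseCorrelate(g[0][y0:y1,x0:x1].copy(),g[1][y0:y1,x0:x1].copy()))
foot=.443+1.4-np.mean(A);print("bar dirs",A,"foot",foot)
if 1.15<foot<1.65: hand_in();print("handed in",get_obs()["time_s"])
E
```

```text
beaker shift px ((0.5285546236736458, 0.5567557265037948), 0.9880207426754045)
nutA shift px ((0.45651213290200765, -0.23173768055853827), 1.048516513388834)
nutB shift px ((0.21151011969426214, -0.11351091275428082), 0.8850674162308375)
bar dirs [np.float64(0.5004936377803954), np.float64(0.5685826852349225)] foot 1.308461838492341
the job is handed in; nothing more can be done
the job is handed in; nothing more can be done
```

I gripped the black bar handle, turned it about 1.0 rad clockwise, let go, backed the arm off and handed the job in at about 12 s of the 35 s allowed.

**Last checks:**
- **Screw foot:** the bar angle puts it at about 1.31 rad (allowed 1.0 to 1.8, level at 1.4). By the spec's 4 mm per rad that leaves a tilt of about 0.004 rad against the 0.016 limit. I did not measure the tilt directly.
- **Platform and beaker:** the two platform nuts and the beaker shifted by less than about 1 pixel, roughly 2 mm.
- **Arm:** it was clear of everything, with no contact force to speak of.

**Two readings disagreed with what was expected:**
- **Grip width:** it read 14 mm on the 12 mm bar, which fits the fingers sitting about 0.1 rad off square. That agrees with the foot ending slightly short of 1.4.
- **Handle height:** the second two-camera fix gave 81 mm instead of 86 mm, probably because the side-view mask took in some of the stem.

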